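Open the bead jar and hold the tweezers at the mark over it

TASK

Twist the jar's black cap anticlockwise by its red handle, fully to its stop, so that its window uncovers the orange beads. Then take the sprung tweezers from their rest, bring their tips over the beads, a few centimetres above the cap and touching nothing, and squeeze them until the pointer stands on the red mark (tips 10 mm apart, just wide enough for a bead). Keep that gap steady for two seconds or more and finish while still holding the tweezers there; leave everything else on the bench alone.

Things in the scene. Friction and masses are not known exactly. Their poses are not given: they have to be found in the camera images.
- jar: White jar with a blue band, fixed to the bench. Body 72 mm wide, foot 96 mm, origin at the centre of its underside, z up. The inner cover, 50 mm up, has a black well with three orange 8 mm beads, 24 mm from the jar's axis along its own -x. Over it lies the black twist cap (76 mm wide, upper face 58 mm up) with a 60-degree window.
- cap (a joint): Angle (rad) of the jar's captive twist cap: 0 = shut, 1.4 = its stop, fully open, window over the beads. Grows anticlockwise seen from above; starts between 0 and 0.25. Stays where it is left; friction about 0.06 N m. The cap does not rise or come off.
- cap_grip (a point): Point on the cap's axis, 74 mm above the bench, in the red bar handle on the cap. The bar is 44 mm long, 12 mm wide and 28 mm high (58 to 86 mm above the bench); the point's x axis lies along the bar and turns with the cap.
- beads (a point): Point over the centre of the bead well, at the height of the cap's upper face (58 mm above the bench). Fixed to the jar.
- tweezers: Loose steel sprung tweezers, 156 mm long, about 90 g, lying flat on the rest; blades 12 mm high, green finger pads 14 mm high. Origin on the underside, midway between the pads; x to the tips, y across, z up. It is the frame of the fixed blade (-y side): flat pad 36 mm long, outer face at y = -16 mm. The sprung blade (+y side) has a round pad, outer face at y = +16 mm when open.
- jaw (a joint): Closing angle (rad) of the sprung blade about a hinge 85 mm behind the origin. 0: open, tip gap 24 mm, 32 mm over the two pads, 2 N to squeeze further; 0.093: at the mark, tip gap 10 mm, 24 mm over the pads, 6 N; 0.147: end stop, tip gap 2 mm, 19.5 mm over the pads, 8 N. Springs open when let go.
- mark (a point): The red mark, 4 mm wide, on the white strip that crosses over the blades 30 mm ahead of the tweezers' origin, fixed to the fixed blade. The small black pointer on the sprung blade stands at the middle of the red mark when the tip gap is 10 mm.
- tip_a (a point): Inner face of the fixed blade's tip, 64 mm ahead of the tweezers' origin and 6 mm above their underside.
- tip_b (a point): Inner face of the sprung blade's tip, opposite tip_a; the distance from tip_a to tip_b is the tip gap.
- aim (a point): Point fixed to the fixed blade, midway between the tips when the gap is 10 mm: 64 mm ahead of the tweezers' origin, 7 mm to its -y side, 6 mm above the underside.
- rest: Low grey rest fixed to the bench, base 170 x 70 x 4 mm, with two blue crossbars (12 x 60 mm, tops 28 mm above the bench) 60 mm behind and 40 mm ahead of its centre; fingertips have room between them down to the base. Origin at the centre of its underside, x as the tweezers' x at the start within 0.1 rad.
- tape_roll: Bystander, loose, to be left alone: cardboard roll of tape lying flat, outer diameter 80, bore 52, height 22 mm.
- marker_pen: Bystander, loose, to be left alone: green and black marker pen lying flat, 12 thick and 125 long in mm.
- module: Bystander, loose, to be left alone: black potted module, a block 50 x 35 x 22 with three copper pins upward, all in mm.
- hardener: Bystander, loose, to be left alone: amber bottle, diameter 60, height 140 mm.
- mix_cup: Bystander, loose, to be left alone: white open mixing cup, rim diameter 70, height 85 mm.
- brush: Bystander, loose, to be left alone: hand brush lying flat.
Things that resemble listed ones, but are neither listed nor needed, are in the scene too. Leave any yellow look-alike of the tweezers alone.

How it is judged:
By the outcome, as a careful person would: the job done as asked, in the order asked, and still so for the second after the job is handed in, while the arm keeps its last pose, push and grip.
It also fails if it takes over 51 s, if anything falls off the work surface, if the arm or the gripper's body presses on something with over 40 N, if the wrist force passes 120 N, or if a joint passes its speed limit or range.

ROBOT

A 7-joint arm with a two-finger parallel gripper is mounted at the origin on the work surface. World frame = base frame: x ahead of the robot, y to its left, z up, the work surface at z = 0. Lengths are in m, angles in rad, forces in N, time in s.
With the tool pointing down it reaches from about 0.4 to 0.85 m from the base axis. Payload 6.9 kg.
Tool frame: the origin (TCP) lies midway between the tips of the shut fingers; the grasp point (between the pads) lies robot.pinch_z behind it (robot.pinch_z is the distance from the TCP to the grasp point, in m); z points along the fingers, x is the direction in which the jaws open and shut, and the axes are right-handed (so a half turn about z gives the same grasp; the last joint's range is limited). The gripper opens to 85 mm and grips with 20 to 120 N. Pads are 22 mm wide; open, the fingers measure 114 mm over their backs; the gripper's body (76 mm by 85 mm) begins 54 mm behind the grasp point. The pads swing forward as they close: fully open they stand 13 mm farther back than shut.
Start: joints at [1.45, 0.507, -0.238, 1.5, 0.126, 1.149, -0.155], TCP at [0.14, -0.609, 0.231] pointing down, gripper open.
Joint ranges: [-3.08, 3.08], [-0.24, 2.05], [-1.43, 1.35], [0, 2.5], [-1.52, 4.66], [0.17, 1.96], [-2.89, 2.89]. Speed limits (rad/s): [2.39, 2.39, 3.14, 3.14, 3.14, 3.14, 3.14].

INTERFACE

Orientations are given as a 3x3 rotation matrix whose columns are the frame's x, y, z axes.
In Python, from rig import robot gives the robot as it stands.
- The arm moves only by the tool play_rows, never from a script. Its argument "rows" is a list of rows, each a list of 3 entries, a list of its own where there are three numbers: the shift along the tool's x, y, z in units of 25 mm (1.0 is 25 mm), then the turn, a rotation vector about the tool's x, y, z in units of 6 degrees (1.0 is 6 degrees), then the finger opening in mm, from 0 to 85.4. In form: [[[dx, dy, dz], [wx, wy, wz], claw], ...]. A call has 1 to 8 rows; each row shifts and turns the commanded pose from where the row before left it, along the tool's axes as they then stand; what a row does not reach is not made up. A row lasts 1/12 s, in which the tool goes at most 41.7 mm and 7.16 degrees, less where a joint would pass 70% of its speed; a pose out of reach is approached as far as the arm can. A call is refused whole if a number of a shift passes 1 or a number of a turn 1, either way. A call with a gripper value outside its range is refused whole. The fingers move at their own pace and stop on an object; the grip force is fixed at half the most. Time passes only in rows, so rows that do not move let the fingers close. It gives the time, the measured TCP pose, the force and the opening at its end, in the units of the state.
- robot.sense(): the state, without advancing time (a new reading comes with each control period).
- robot.read_camera(name): name is "scene" or "top" or "wrist"; returns a dict with "img" (480x640x3 uint8, red, green, blue), "range_z" (480x640 float32, m along the optical axis (not along the pixel's ray), 0 where there is no reading), "fx", "fy", "cx", "cy" (pixels), "k1" (the pictures are not rectified: a ray, as slopes to the right and down, at radius r is drawn at 1 + k1 r^2 times it, then the intrinsics apply), "view" (4x4, takes a point from world to camera coordinates); the wrist camera has in their place "T_tool_cam" (4x4, takes a point from camera to tool coordinates, whose origin is the TCP and whose axes are the tool frame's). Camera axes: x right, y down, z forward; pixel columns grow to the right and rows downward; lengths in m; the calibration is good to about 2 mm. A picture is of the moment at which its call begins: read the wrist's pose just before it.
- robot.close_job(): hands the job in, once; it reports no verdict.
The state is a dict: "clock": time; "q": joint angles; "qd": joint speeds; "joint_torque": joint torques, N m; "tcp_pos": TCP position; "tcp_rot": TCP orientation; "ft_force": force on the tool from outside, world axes, zero at the start; "torque": the same for the moment, N m; "gripper_width": opening from 0.0 (shut) to 1.0 (fully open).
Only numpy, scipy, OpenCV 4.12 (cv2) and the standard library are available. Lean on these libraries where they do the work, as an engineer would, in place of code of your own. Each camera call takes 0.05 s, during which the arm holds its last target.

## Working session

There is one attempt and no reset: what is moved stays moved. The work goes in short steps, Python scripts to look and compute and a tool call to move; the robot and the scene stay as the last step left them, time stands still between calls to the robot, and variables do not carry over. Pictures are saved under pics/ and viewed, and the job is handed in when it is done.

Besides the shell and the picture viewer there is one more tool, called after "Request:" as name([rows], argument=value, ...), one row to a line, values as JSON. play_rows: Moves the arm, as the interface text tells. Its arguments: {"type":"object","properties":{"rows":{"type":"array","items":{"type":"array"}}},"required":["rows"]}

```bash
ls -la; mkdir -p pics
python3 - <<'E'
from rig import robot
import cv2
s=robot.sense(); print(s); print(robot.pinch_z)
for n in ["scene","top","wrist"]:
    c=robot.read_camera(n); cv2.imwrite(f"pics/{n}0.png",c["img"][:,:,::-1])
    print(n,{k:v for k,v in c.items() if k not in("img","range_z")})
E
```

```text
total 12
drwxr-xr-x  3 agent agent 4096 Dec  7 07:01 .
drwxr-xr-x 23 root  root  4096 Dec  7 07:01 ..
drwxr-xr-x  2 agent agent 4096 Dec  7 07:01 pics
{'clock': 0.0, 'q': array([ 1.45045399,  0.50832938, -0.23751995,  1.50113707,  0.12569466,
        1.14889554, -0.15479792]), 'qd': array([ 0.00098185,  0.00084434, -0.00058457,  0.00149974,  0.00045779,
       -0.00101097,  0.00130038]), 'joint_torque': array([-2.35325888e-04, -6.20610380e+01, -2.18707971e+00, -2.49661088e+01,
        1.26316206e-02,  1.21920265e-02, -2.23528268e-06]), 'tcp_pos': array([ 0.13976482, -0.60865511,  0.23043329]), 'tcp_rot': array([[ 2.23940120e-01, -9.74602810e-01, -4.29809437e-04],
       [-9.74601278e-01, -2.23940531e-01,  1.72822141e-03],
       [-1.78058120e-03,  3.18747166e-05, -9.99998414e-01]]), 'ft_force': array([-0.34670735, -0.10229386, -0.69192881]), 'torque': array([0.00877195, 0.00041441, 0.05735087]), 'gripper_width': 1.0004428352428223}
0.0187
scene {'fx': 558.9143948773416, 'fy': 558.9143948773416, 'cx': 321.3307032873304, 'cy': 236.44729859455643, 'k1': -0.02620330208265055, 'view': arr
[... 424 characters left out ...]
0247431, -0.03786863],
       [-0.97396543, -0.06852025, -0.21609331,  0.52742557],
       [ 0.21538199,  0.01769296, -0.97636958,  1.15930854],
       [ 0.        ,  0.        ,  0.        ,  1.        ]])}
wrist {'fx': 422.3518480687778, 'fy': 422.3518480687778, 'cx': 321.7153776313384, 'cy': 231.94399717649816, 'k1': 0.0013774617451651888, 'T_tool_cam': array([[ 9.99999719e-01,  7.39217688e-04, -1.27713496e-04,
        -6.68165781e-04],
       [-6.60613523e-04,  9.48430438e-01,  3.16984650e-01,
        -8.09297084e-02],
       [ 3.55448028e-04, -3.16984477e-01,  9.48430659e-01,
        -1.42251798e-01],
       [ 0.00000000e+00,  0.00000000e+00,  0.00000000e+00,
         1.00000000e+00]])}
```

View pics/scene0.png

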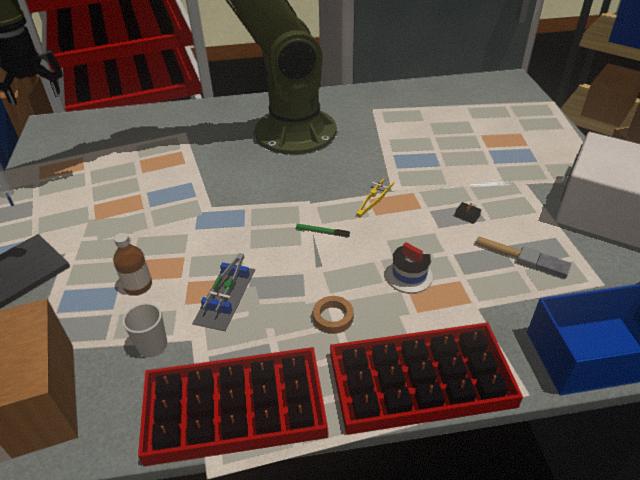

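View pics/top0.png

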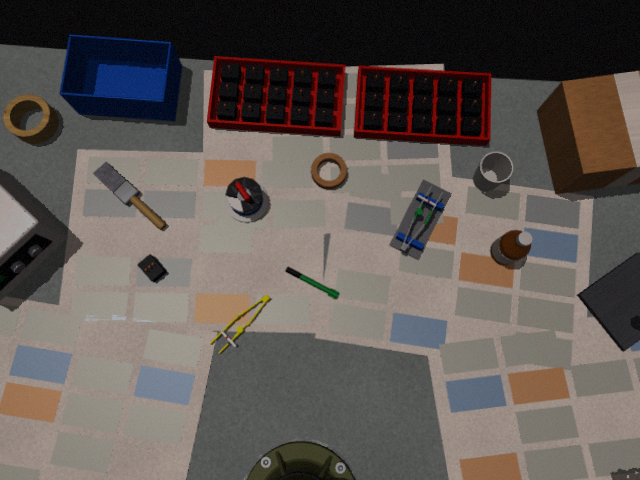

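View pics/wrist0.png

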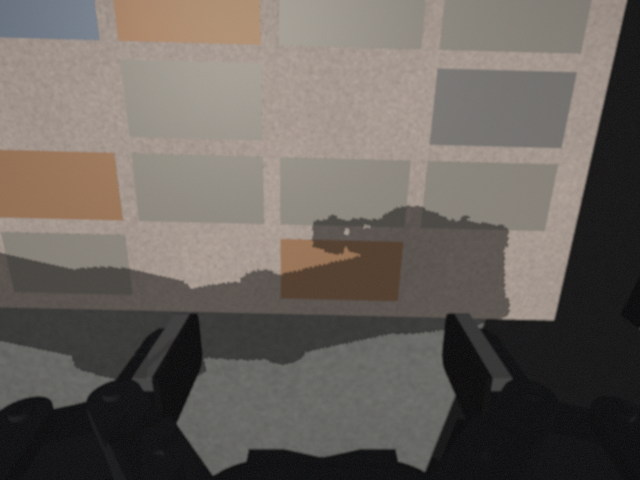

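```bash
cat > h.py <<'E'
import numpy as np, cv2
from rig import robot
def pix2ray(c,uv):
    uv=np.atleast_2d(np.array(uv,float)); d=np.stack([(uv[:,0]-c["cx"])/c["fx"],(uv[:,1]-c["cy"])/c["fy"]],1)
    p=d.copy()
    for _ in range(20):
        r2=(p**2).sum(1,keepdims=True); p=d/(1+c["k1"]*r2)
    return np.c_[p,np.ones(len(p))]
def campose(c,s=None):
    if "view" in c: return np.linalg.inv(c["view"])
    T=np.eye(4);T[:3,:3]=s["tcp_rot"];T[:3,3]=s["tcp_pos"]; return T@c["T_tool_cam"]
def onplane(c,uv,z,s=None):
    T=campose(c,s); r=pix2ray(c,uv)@T[:3,:3].T; o=T[:3,3]
    t=(z-o[2])/r[:,2]; return o+r*t[:,None]
def proj(c,P,s=None):
    P=np.atleast_2d(P); T=np.linalg.inv(campose(c,s)); q=P@T[:3,:3].T+T[:3,3]
    p=q[:,:2]/q[:,2:]; r2=(p**2).sum(1,keepdims=True); p=p*(1+c["k1"]*r2)
    return p*[c["fx"],c["fy"]]+[c["cx"],c["cy"]]
def get(n):
    s=robot.sense(); return robot.read_camera(n),s
def comps(m,mn=15):
    n,l,st,ce=cv2.connectedComponentsWithStats(m.astype(np.uint8)); 
    return [(tuple(st[i]),ce[i],l==i) for i in range(1,n) if st[i][4]>=mn]
def pca(mask):
    v,u=np.nonzero(mask); P=np.c_[u,v].astype(float); return P
def crop(img,u0,v0,u1,v1,k,fn):
    cv2.imwrite(fn,cv2.resize(np.ascontiguousarray(img[v0:v1,u0:u1,::-1]),None,fx=k,fy=k,interpolation=cv2.INTER_CUBIC))
E
python3 - <<'E'
from h import *
im=cv2.imread("pics/top0.png")[:,:,::-1]
a=cv2.resize(np.ascontiguousarray(im[160:235,205:285]),None,fx=5,fy=5,interpolation=cv2.INTER_CUBIC)
b=cv2.resize(np.ascontiguousarray(im[170:270,380:460]),None,fx=4.5,fy=4.5,interpolation=cv2.INTER_CUBIC)
o=np.zeros((450,760,3),np.uint8);o[:375,:400]=a;o[:450,400:760]=b
cv2.imwrite("pics/crop0.png",o[:,:,::-1])
hsv=cv2.cvtColor(np.ascontiguousarray(im),cv2.COLOR_RGB2HSV)
for nm,lo,hi,box in [("red",(0,150,100),(8,255,255),(205,160,285,235)),("blue",(100,150,60),(130,255,255),(205,160,460,270)),("green",(45,110,40),(85,255,255),(380,170,460,270))]:
    m=cv2.inRange(hsv,lo,hi)>0; k=np.zeros_like(m);k[box[1]:box[3],box[0]:box[2]]=1
    for st,ce,_ in comps(m&k,5): print(nm,st,ce.round(1))
E
```

```text
red (np.int32(235), np.int32(182), np.int32(14), np.int32(17), np.int32(81)) [241.5 190.1]
blue (np.int32(419), np.int32(192), np.int32(6), np.int32(5), np.int32(15)) [421.4 194.2]
blue (np.int32(426), np.int32(196), np.int32(10), np.int32(7), np.int32(30)) [430.6 199. ]
blue (np.int32(437), np.int32(202), np.int32(7), np.int32(7), np.int32(31)) [440.  205.1]
blue (np.int32(397), np.int32(232), np.int32(8), np.int32(8), np.int32(43)) [400.7 235.4]
blue (np.int32(406), np.int32(236), np.int32(6), np.int32(6), np.int32(20)) [408.4 238.6]
blue (np.int32(411), np.int32(239), np.int32(13), np.int32(10), np.int32(69)) [417.2 243.6]
green (np.int32(414), np.int32(205), np.int32(9), np.int32(13), np.int32(52)) [418.3 211.6]
green (np.int32(424), np.int32(210), np.int32(9), np.int32(15), np.int32(33)) [428.2 216.6]
```

View pics/crop0.png

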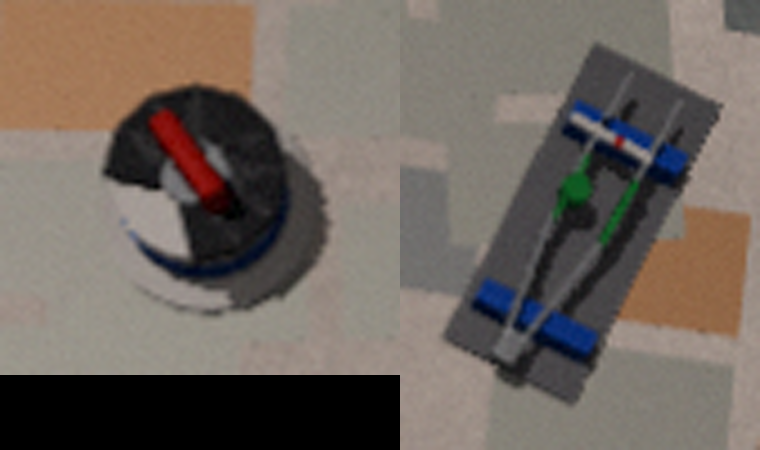

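Run:
```python
from h import *
c,s=get("top")
# crop->pix
A=lambda x,y:(205+x/5-.4,160+y/5-.4); B=lambda x,y:(380+(x-400)/4.5-.4,170+y/4.5-.4)
e=onplane(c,[A(160,118),A(222,195)],0.086); print("handle ends",e,"mid",e.mean(0),"yaw",np.degrees(np.arctan2(*(e[1]-e[0])[[1,0]])))
f=onplane(c,[A(105,270),A(200,312)],0.0);print(f)
print("window corner/edge",onplane(c,[A(108,180),A(190,257),A(197,195)],0.058))
t=onplane(c,[B(577,190),B(620,212),B(510,345),B(632,75),B(682,102)],0.034);print(t)
r=onplane(c,[B(597,43),B(720,105),B(577,405),B(445,335)],0.004);print("rest",r,r.mean(0))
```

```text
handle ends [[0.6272309  0.17923288 0.086     ]
 [0.59573802 0.15019468 0.086     ]] mid [0.61148446 0.16471378 0.086     ] yaw -137.32220853369606
[[0.58197024 0.21140116 0.        ]
 [0.5658058  0.16750145 0.        ]]
window corner/edge [[0.60684879 0.20339784 0.058     ]
 [0.575508   0.16524865 0.058     ]
 [0.60292694 0.16496569 0.058     ]]
[[ 0.60657201 -0.21125441  0.034     ]
 [ 0.59709356 -0.23208715  0.034     ]
 [ 0.52839364 -0.18227039  0.034     ]
 [ 0.66599464 -0.23570688  0.034     ]
 [ 0.65400842 -0.2600973   0.034     ]]
rest [[ 0.69132984 -0.22317803  0.004     ]
 [ 0.66332011 -0.28466875  0.004     ]
 [ 0.50757465 -0.2195564   0.004     ]
 [ 0.53761516 -0.15459428  0.004     ]] [ 0.59995994 -0.22049937  0.004     ]
```

Request:
play_rows([
  [[-0.5,-0.5,0],[0,0,0],85],
  [[-1,-0.98,0],[0,0,0],85],
  [[-1,-0.98,0],[0,0,0],85],
  [[-1,-0.98,0],[0,0,0],85],
  [[-1,-0.98,0],[0,0,0],85],
  [[-1,-0.98,0],[0,0,0],85],
  [[-1,-0.98,0],[0,0,0],85],
  [[-1,-0.98,0],[0,0,0],85],
])

```text
clock: 0.87
tcp_pos: [0.2778, -0.3836, 0.2313]
tcp_rot: [[0.224, -0.975, -0.0], [-0.975, -0.224, -0.0], [0.0, 0.0, -1.0]]
ft_force: [-0.2, -0.5, 0.6]
gripper_width: 0.995
```

Request:
play_rows([
  [[-1,-0.98,0],[0,0,0],85],
  [[-1,-0.98,0],[0,0,0],85],
  [[-1,-0.98,0],[0,0,0],85],
  [[-1,-0.98,0],[0,0,0],85],
  [[-1,-0.98,0],[0,0,0],85],
  [[-1,-0.98,0],[0,0,0],85],
  [[-1,-0.98,0],[0,0,0],85],
  [[-1,-0.98,0],[0,0,0],85],
])

```text
clock: 1.53
tcp_pos: [0.424, -0.1448, 0.2314]
tcp_rot: [[0.224, -0.975, 0.0], [-0.975, -0.224, -0.0], [0.0, -0.0, -1.0]]
ft_force: [0.9, -0.8, -0.6]
gripper_width: 0.994
```

Request:
play_rows([
  [[-1,-0.97,0],[0,0,0],85],
  [[-1,-0.97,0],[0,0,0],85],
  [[-1,-0.97,0],[0,0,0],85],
  [[-1,-0.97,0],[0,0,0],85],
  [[-1,-0.97,0],[0,0,0],85],
  [[-1,-0.97,0],[0,0,0],85],
  [[-1,-0.97,0],[0,0,0],85],
  [[-1,-0.97,0],[0,0,0],85],
])

```text
clock: 2.2
tcp_pos: [0.5684, 0.0934, 0.2311]
tcp_rot: [[0.224, -0.975, -0.0], [-0.975, -0.224, -0.0], [0.0, 0.0, -1.0]]
ft_force: [0.9, -0.4, -0.1]
gripper_width: 0.993
```

Request:
play_rows([
  [[-1,-0.97,0],[0,0,0],85],
  [[-1,-0.97,0],[0,0,0],85],
  [[-0.4,-0.4,0],[0,0,0],85],
  [[0,0,0],[0,0,-1],85],
  [[0,0,0],[0,0,-1],85],
  [[0,0,0],[0,0,-1],85],
  [[0,0,0],[0,0,-1],85],
  [[0,0,0],[0,0,-1],85],
])

```text
clock: 2.87
tcp_pos: [0.6113, 0.1635, 0.231]
tcp_rot: [[0.685, -0.729, -0.0], [-0.729, -0.685, -0.0], [-0.0, 0.001, -1.0]]
ft_force: [0.3, 0.8, 0.7]
gripper_width: 0.996
```

Run:
```python
from h import *
c,s=get("wrist"); cv2.imwrite("pics/w1.png",c["img"][:,:,::-1]); np.savez("w1.npz",**{k:np.array(v) for k,v in c.items()},P=s["tcp_pos"],R=s["tcp_rot"])
print(s["tcp_pos"],s["q"].round(3),s["clock"])
```

```text
[0.61130993 0.16351287 0.23099334] [ 0.067  0.57  -0.634  1.475  0.348  1.212 -1.43 ] 2.8667
```

View pics/w1.png

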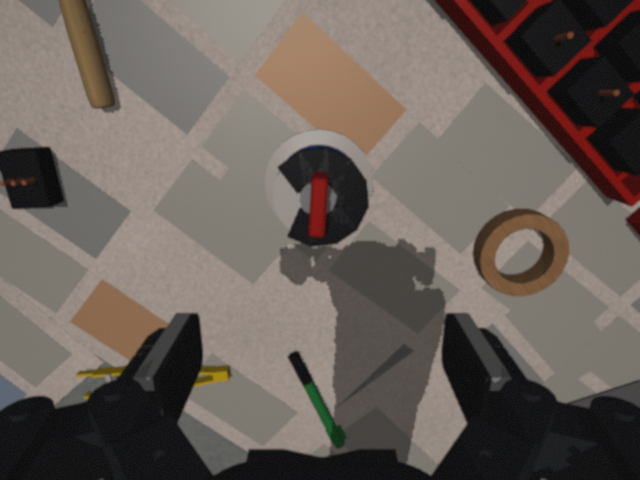

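```bash
cat >> h.py <<'E'
def hsvmask(img,lo,hi,box=None):
    m=cv2.inRange(cv2.cvtColor(np.ascontiguousarray(img),cv2.COLOR_RGB2HSV),lo,hi)>0
    if box: 
        k=np.zeros_like(m);k[box[1]:box[3],box[0]:box[2]]=1;m&=k
    return m
def bar(c,s,box,z=0.086,lo=(0,150,60),hi=(8,255,255)):
    m=hsvmask(c["img"],lo,hi,box)
    v,u=np.nonzero(m); P=onplane(c,np.c_[u,v],z,s)[:,:2]
    (x,y),(w,h),a=cv2.minAreaRect((P*1000).astype(np.float32))
    if w<h: a+=90
    return np.array([x,y]),(w,h),(a+90)%180-90,len(u)
E
python3 - <<'E'
from h import *
d=np.load("w1.npz"); c={k:d[k] for k in d.files}; s=dict(tcp_pos=d["P"],tcp_rot=d["R"])
crop(c["img"],250,115,390,260,4,"pics/w1c.png")
for box in[(290,150,350,250)]: 
  for lo in [(0,150,60),(0,150,140),(0,150,180)]: print(bar(c,s,box,lo=lo))
t,s2=get("top"); print(bar(t,s2,(205,160,285,235)))
print(proj(c,[[.6115,.1647,.086],[.6115,.1647,.058],[.6115,.1647,0]],s))
E
```

```text
(array([612.48815918, 169.62452698]), (47.10445022583008, 11.858708381652832), 39.35459899902344, 984)
(array([0., 0.]), (0.0, 0.0), 0.0, 0)
(array([0., 0.]), (0.0, 0.0), 0.0, 0)
(array([0., 0.]), (0.0, 0.0), 0.0, 0)
[[321.99189506 210.93420168]
 [321.98047993 201.08707387]
 [321.96191698 185.07313244]]
```

View pics/w1c.png

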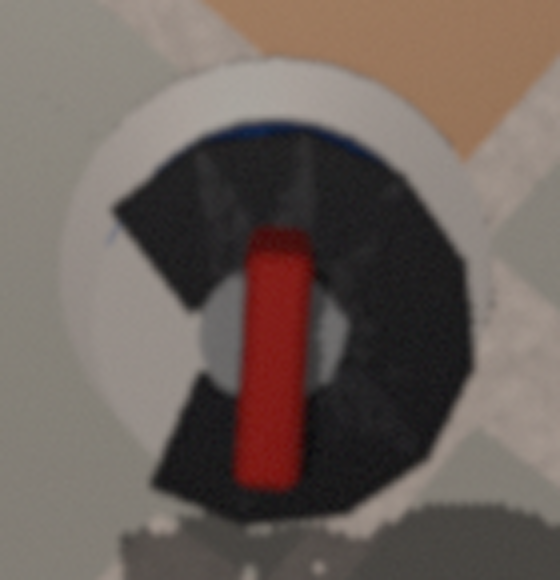

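Run:
```python
from h import *
d=np.load("w1.npz"); c={k:d[k] for k in d.files}; s=dict(tcp_pos=d["P"],tcp_rot=d["R"])
A=lambda x,y:(250+(x+.5)/4-.5,115+(y+.5)/4-.5)
P=onplane(c,[A(250,255),A(310,258),A(300,488),A(235,485)],.086,s);print(P,P.mean(0))
a=P[:2].mean(0)-P[2:].mean(0); print(np.linalg.norm(a),np.degrees(np.arctan2(a[1],a[0])))
w=onplane(c,[A(115,210),A(192,310),A(155,487),A(207,375)],.058,s);
for i,j in((0,1),(2,3)): e=w[i]-w[j];print(np.degrees(np.arctan2(e[1],e[0])))
print([np.degrees(np.arctan2(*(q-P.mean(0))[[1,0]])) for q in w[[0,2]]], w)
x=s["tcp_rot"][:,0];print("tool x yaw",np.degrees(np.arctan2(x[1],x[0])))
print("delta tool",s["tcp_rot"].T@(P.mean(0)-s["tcp_pos"]))
```

```text
[[0.62375648 0.18556924 0.086     ]
 [0.63045144 0.1776981  0.086     ]
 [0.59883839 0.1501697  0.086     ]
 [0.59123937 0.15907144 0.086     ]] [0.61107142 0.16812712 0.086     ]
0.0419270433475407 40.11233203301199
79.59949165692692
-161.60471518062045
[np.float64(94.3348425099272), np.float64(-174.4212821095025)] [[0.60816999 0.20640359 0.058     ]
 [0.60388408 0.18305267 0.058     ]
 [0.57242254 0.16435206 0.058     ]
 [0.59636758 0.17231532 0.058     ]]
tool x yaw -46.76158109698904
delta tool [-0.00350115 -0.00306032  0.14499239]
```

Request:
play_rows([
  [[-0.1,-0.07,0.5],[0,0,0.4],60],
  [[0,0,1],[0,0,0],50],
  [[0,0,1],[0,0,0],40],
  [[0,0,1],[0,0,0],40],
  [[0,0,1],[0,0,0],40],
  [[0,0,0.5],[0,0,0],40],
  [[0,0,0],[0,0,0],40],
  [[0,0,0],[0,0,0],40],
])

```text
clock: 3.63
tcp_pos: [0.611, 0.1667, 0.1064]
tcp_rot: [[0.649, -0.761, -0.001], [-0.761, -0.649, -0.0], [-0.0, 0.001, -1.0]]
ft_force: [0.1, -0.1, 0.6]
gripper_width: 0.469
```

Run:
```python
from h import *
c,s=get("wrist"); cv2.imwrite("pics/w2.png",c["img"][:,:,::-1])
print(s["tcp_pos"],s["gripper_width"]);cx=onplane(c,[(320,240)],.086,s);print(proj(c,[[.611,.1665,.086]],s))
```

```text
[0.61097589 0.16665334 0.10640943] 0.46886730061042503
[[324.10502035 292.11223904]]
```

View pics/w2.png

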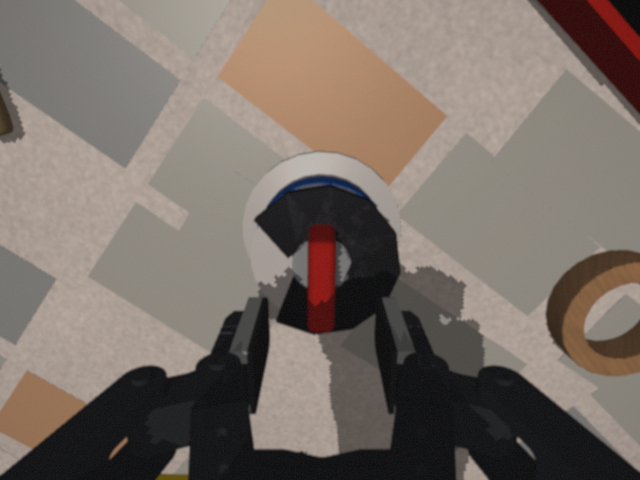

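Request:
play_rows([
  [[0,-0.05,0.8],[0,0,0],40],
  [[0,0,0.8],[0,0,0],40],
  [[0,0,0.15],[0,0,0],30],
  [[0,0,0],[0,0,0],20],
  [[0,0,0],[0,0,0],8],
  [[0,0,0],[0,0,0],8],
  [[0,0,0],[0,0,0],8],
  [[0,0,0],[0,0,0],8],
])

```text
clock: 4.35
tcp_pos: [0.6122, 0.168, 0.064]
tcp_rot: [[0.65, -0.76, 0.001], [-0.76, -0.65, 0.001], [0.0, -0.002, -1.0]]
ft_force: [-3.5, 0.4, 6.3]
gripper_width: 0.123
```

Request:
play_rows([
  [[0,0,0],[0,0,-0.5],8],
  [[0,0,0],[0,0,-1],8],
  [[0,0,0],[0,0,-1],8],
  [[0,0,0],[0,0,-1],8],
  [[0,0,0],[0,0,-1],8],
  [[0,0,0],[0,0,-1],8],
  [[0,0,0],[0,0,-1],8],
  [[0,0,0],[0,0,-1],8],
])

```text
clock: 5.02
tcp_pos: [0.6116, 0.1684, 0.064]
tcp_rot: [[0.997, -0.072, 0.001], [-0.072, -0.997, 0.001], [0.0, -0.001, -1.0]]
ft_force: [-6.6, 1.7, 6.1]
gripper_width: 0.126
```

Run:
```python
from h import *
s=robot.sense();print(s["torque"],s["ft_force"],s["gripper_width"],s["q"].round(2))
c,s=get("wrist"); cv2.imwrite("pics/w3.png",c["img"][:,:,::-1])
```

```text
[ 0.29149804  1.1670013  -0.10937576] [-6.64523755  1.73803765  6.09181016] 0.12550016989330512 [ 0.12  0.78 -0.76  1.67  0.64  0.95 -0.94]
```

View pics/w3.png

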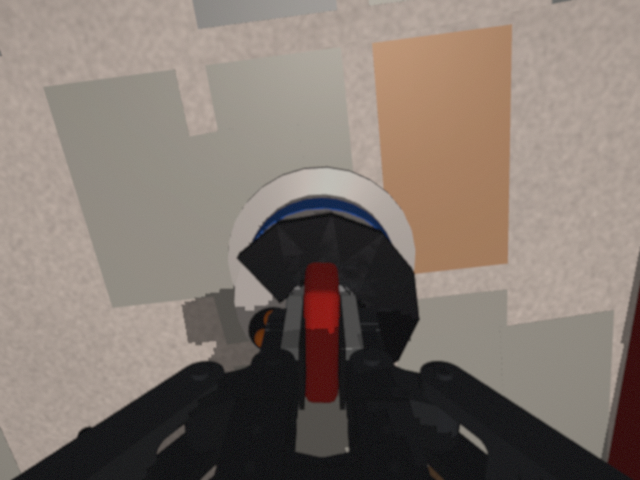

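Request:
play_rows([
  [[0,0,0],[0,0,-0.8],8],
  [[0,0,0],[0,0,-0.8],8],
  [[0,0,0],[0,0,-0.8],8],
  [[0,0,0],[0,0,-0.6],8],
])

```text
clock: 5.4
tcp_pos: [0.6113, 0.1684, 0.064]
tcp_rot: [[0.971, 0.239, -0.0], [0.239, -0.971, 0.001], [0.0, -0.001, -1.0]]
ft_force: [-6.6, 0.9, 9.0]
gripper_width: 0.124
```

Run:
```python
from h import *
s=robot.sense();print(s["torque"],s["ft_force"],s["gripper_width"],s["q"].round(2))
```

```text
[ 0.25488321  1.31646811 -0.04876269] [-6.59879712  0.91195142  8.97234264] 0.12417217341907223 [ 0.16  0.81 -0.84  1.67  0.7   0.99 -0.68]
```

Request:
play_rows([
  [[0,0,0],[0,0,-0.6],8],
  [[0,0,0],[0,0,-0.4],8],
])

```text
clock: 5.57
tcp_pos: [0.6112, 0.1684, 0.064]
tcp_rot: [[0.941, 0.338, -0.0], [0.338, -0.941, 0.001], [0.0, -0.001, -1.0]]
ft_force: [-5.9, 1.5, 8.8]
gripper_width: 0.124
```

Run:
```python
from h import *
s=robot.sense();print(s["torque"],s["ft_force"],s["gripper_width"],s["q"].round(2),np.degrees(np.arctan2(s["tcp_rot"][1,0],s["tcp_rot"][0,0])))
```

```text
[ 0.21433607  1.34295483 -0.06479793] [-5.94464609  1.47616382  8.76372226] 0.12398914937632048 [ 0.17  0.82 -0.86  1.67  0.72  1.   -0.59] 19.757333506927292
```

Request:
play_rows([
  [[0,0,0],[0,0,-0.5],8],
  [[0,0,0],[0,0,-0.5],8],
  [[0,0,0],[0,0,0],8],
])

```text
clock: 5.82
tcp_pos: [0.6111, 0.1684, 0.0641]
tcp_rot: [[0.903, 0.431, -0.001], [0.431, -0.903, 0.002], [-0.0, -0.002, -1.0]]
ft_force: [-7.6, 2.0, 10.2]
gripper_width: 0.126
```

Run:
```python
from h import *
s=robot.sense();print(s["torque"],s["ft_force"],s["gripper_width"],s["q"].round(2),np.degrees(np.arctan2(s["tcp_rot"][1,0],s["tcp_rot"][0,0])))
```

```text
[ 0.41394666  1.65239736 -1.84291243] [-7.64515741  1.9741621  10.15898784] 0.12600210089523461 [ 0.19  0.83 -0.89  1.67  0.73  1.01 -0.51] 25.509991374447985
```

Request:
play_rows([
  [[0,0,0],[0,0,-0.5],8],
  [[0,0,0],[0,0,-0.4],8],
  [[0,0,0],[0,0,0],8],
])

```text
clock: 6.07
tcp_pos: [0.6111, 0.1684, 0.0642]
tcp_rot: [[0.86, 0.51, -0.002], [0.51, -0.86, 0.002], [-0.0, -0.003, -1.0]]
ft_force: [-8.8, 3.1, 11.2]
gripper_width: 0.125
```

Run:
```python
from h import *
s=robot.sense();print(s["torque"],s["ft_force"],s["gripper_width"],s["q"].round(2),np.degrees(np.arctan2(s["tcp_rot"][1,0],s["tcp_rot"][0,0])))
```

```text
[ 0.53349714  1.84128913 -3.34720458] [-8.7859016   3.10588658 11.18737876] 0.12482797614365705 [ 0.2   0.83 -0.91  1.67  0.75  1.03 -0.43] 30.681991078657646
```

Request:
play_rows([
  [[0,0,0],[0,0,0],40],
  [[0,0,0],[0,0,0],40],
  [[0,0,0],[0,0,0],40],
  [[0,0,-0.6],[0,0,0],40],
  [[0,0,-1],[0,0,0],40],
  [[0,0,-1],[0,0,0],40],
  [[0,0,-1],[0,0,0],60],
  [[0,0,-1],[0,0,0],70],
])

```text
clock: 6.73
tcp_pos: [0.612, 0.1676, 0.18]
tcp_rot: [[0.857, 0.515, 0.001], [0.515, -0.857, 0.001], [0.001, -0.0, -1.0]]
ft_force: [1.2, 0.7, 0.6]
gripper_width: 0.742
```

Request:
play_rows([
  [[0,0,-1],[0,0,0],70],
  [[0,0,0],[0,0,0],70],
  [[0,0,0],[0,0,0],70],
])

```text
clock: 6.98
tcp_pos: [0.6126, 0.168, 0.2052]
tcp_rot: [[0.858, 0.514, 0.004], [0.514, -0.858, 0.001], [0.004, 0.001, -1.0]]
ft_force: [0.5, 0.5, -0.6]
gripper_width: 0.821
```

Run:
```python
from h import *
c,s=get("wrist"); cv2.imwrite("pics/w4.png",c["img"][:,:,::-1]); np.savez("w4.npz",**{k:np.array(v) for k,v in c.items()},P=s["tcp_pos"],R=s["tcp_rot"])
print(s["tcp_pos"],s["q"].round(3),s["clock"])
u,v=proj(c,[[.611,.1675,.07]],s)[0].astype(int);print(u,v)
crop(c["img"],u-70,v-70,u+70,v+70,4,"pics/w4c.png");print(u-70,v-70)
```

```text
[0.61263475 0.16804575 0.20519698] [ 0.237  0.697 -1.006  1.509  0.605  1.268 -0.304] 6.9833
318 216
248 146
```

View pics/w4c.png

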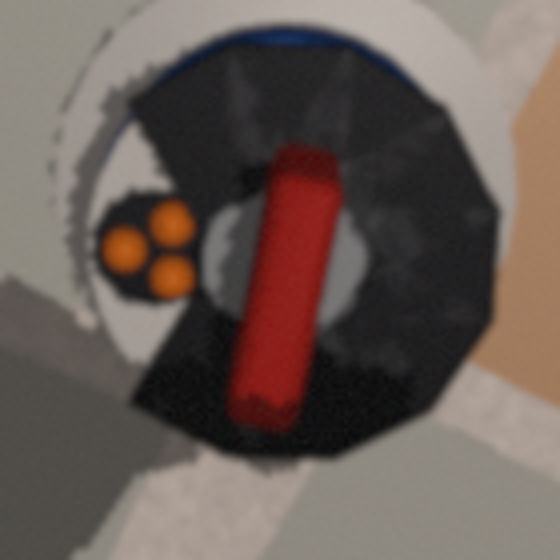

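Run:
```python
from h import *
d=np.load("w4.npz"); c={k:d[k] for k in d.files}; s=dict(tcp_pos=d["P"],tcp_rot=d["R"])
A=lambda x,y:(248+(x+.5)/4-.5,146+(y+.5)/4-.5)
P=onplane(c,[A(276,180),A(340,188),A(295,410),A(230,395)],.086,s);C=P.mean(0);print("bar",C)
a=P[:2].mean(0)-P[2:].mean(0); print(np.linalg.norm(a),np.degrees(np.arctan2(a[1],a[0])))
w=onplane(c,[A(132,100),A(135,405)],.058,s);print([np.degrees(np.arctan2(*(q-C)[[1,0]]))%360 for q in w])
for z in (.05,.054):
  b=onplane(c,[A(125,250),A(172,223),A(173,277)],z,s).mean(0); print("beads",b,(b-C)[:2],np.linalg.norm((b-C)[:2]),np.degrees(np.arctan2(*(b-C)[[1,0]]))%360)
t,s2=get("top"); crop(t["img"],205,160,285,235,6,"pics/t4.png")
m=hsvmask(t["img"],(0,120,50),(8,255,255),(205,160,285,235));print(m.sum())
```

```text
bar [0.6094517  0.17008733 0.086     ]
0.03759072427236023 109.59263633850955
[np.float64(165.539257453654), np.float64(257.8291064939841)]
beads [0.59051572 0.15612373 0.05      ] [-0.01893598 -0.01396361] 0.02352771847340744 216.40549158092475
beads [0.59023058 0.15723014 0.054     ] [-0.01922112 -0.01285719] 0.023124851928153584 213.7789465364625
78
```

View pics/t4.png

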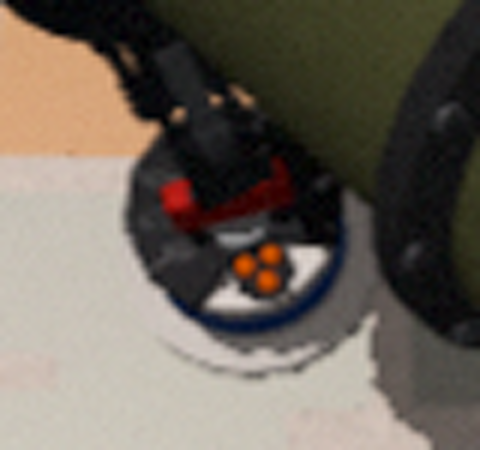

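Request:
play_rows([
  [[-0.3,0.5,-0.1],[0,0,0],85],
  [[-0.63,1,0],[0,0,0],85],
  [[-0.63,1,0],[0,0,0],85],
  [[-0.63,1,0],[0,0,0],85],
  [[-0.63,1,0],[0,0,0],85],
  [[-0.63,1,0],[0,0,0],85],
  [[-0.63,1,0],[0,0,0],85],
  [[-0.63,1,0],[0,0,0],85],
])

```text
clock: 7.75
tcp_pos: [0.6065, -0.0558, 0.2039]
tcp_rot: [[0.858, 0.514, -0.002], [0.514, -0.858, 0.0], [-0.002, -0.001, -1.0]]
ft_force: [0.8, -1.4, 0.3]
gripper_width: 0.995
```

Request:
play_rows([
  [[-0.63,1,0],[0,0,0],85],
  [[-0.63,1,0],[0,0,0],85],
  [[-0.63,1,0],[0,0,0],85],
  [[-0.63,1,0],[0,0,0],85],
  [[-0.63,1,0],[0,0,0],85],
  [[-0.4,0.7,0],[0,0,1],85],
  [[0,0,0],[0,0,1],85],
  [[0,0,0],[0,0,1],85],
])

```text
clock: 8.42
tcp_pos: [0.6034, -0.2244, 0.2031]
tcp_rot: [[0.977, 0.215, -0.003], [0.215, -0.977, 0.001], [-0.002, -0.001, -1.0]]
ft_force: [-0.1, 0.9, 0.7]
gripper_width: 0.993
```

Request:
play_rows([
  [[0,0,0],[0,0,1],85],
  [[0,0,0],[0,0,1],85],
  [[0,0,0],[0,0,1],85],
  [[0,0,0],[0,0,1],85],
  [[0,0,0],[0,0,1],85],
  [[0,0,0],[0,0,1],85],
  [[0,0,0],[0,0,1],85],
  [[0,0,0],[0,0,1],85],
])

```text
clock: 9.08
tcp_pos: [0.6038, -0.2219, 0.2038]
tcp_rot: [[0.816, -0.579, -0.002], [-0.579, -0.816, 0.001], [-0.002, 0.001, -1.0]]
ft_force: [-0.3, -0.8, 0.3]
gripper_width: 0.998
```

Request:
play_rows([
  [[0,0,0],[0,0,1],85],
  [[0,0,0],[0,0,1],85],
  [[0,0,0],[0,0,1],85],
  [[0,0,0],[0,0,1],85],
  [[0,0,0],[0,0,1],85],
  [[0,0,0],[0,0,1],85],
  [[0,0,0],[0,0,1],85],
  [[0,0,0],[0,0,1],85],
])

```text
clock: 9.75
tcp_pos: [0.6037, -0.2218, 0.2037]
tcp_rot: [[0.116, -0.993, -0.002], [-0.993, -0.116, 0.001], [-0.001, 0.002, -1.0]]
ft_force: [0.1, 0.1, -0.1]
gripper_width: 0.996
```

Run:
```python
from h import *
s=robot.sense();print(s["ft_force"],s["q"].round(2),s["tcp_pos"],np.degrees(np.arctan2(s["tcp_rot"][1,0],s["tcp_rot"][0,0])))
```

```text
[ 0.06280654  0.1190625  -0.12033384] [ 0.62  0.59 -0.53  1.48  0.31  1.15 -1.42] [ 0.60373573 -0.22183515  0.20373533] -83.35398292843438
```

Request:
play_rows([
  [[0,0,0],[0,0,1],85],
  [[0,0,0],[0,0,1],85],
  [[0,0,0],[0,0,1],85],
  [[0,0,0],[0,0,1],85],
  [[0,0,0],[0,0,1],85],
  [[0,0,0],[0,0,0.5],85],
  [[0,0,0],[0,0,0],85],
  [[0,0,0],[0,0,0],85],
])

```text
clock: 10.42
tcp_pos: [0.604, -0.2217, 0.2041]
tcp_rot: [[-0.437, -0.899, -0.002], [-0.899, 0.437, 0.0], [0.0, 0.002, -1.0]]
ft_force: [-0.5, 1.0, -0.9]
gripper_width: 0.995
```

Run:
```python
from h import *
c,s=get("wrist"); cv2.imwrite("pics/w5.png",c["img"][:,:,::-1]); np.savez("w5.npz",**{k:np.array(v) for k,v in c.items()},P=s["tcp_pos"],R=s["tcp_rot"])
print(s["tcp_pos"],s["q"].round(3),s["clock"])
u,v=proj(c,[[.602,-.222,.03]],s)[0].astype(int);print(u,v)
crop(c["img"],u-100,v-110,u+100,v+90,3,"pics/w5c.png");print(u-100,v-110)
```

```text
[ 0.60400467 -0.22167522  0.20411921] [ 0.535  0.57  -0.379  1.485  0.222  1.131 -1.908] 10.4167
323 202
223 92
```

View pics/w5c.png

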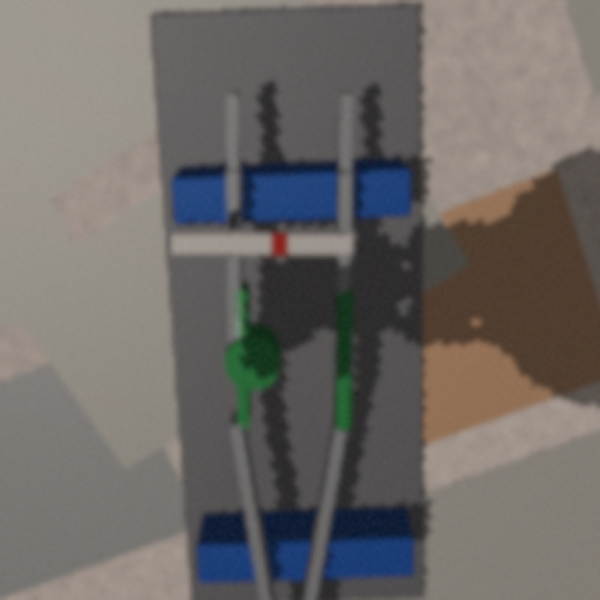

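View pics/w5.png

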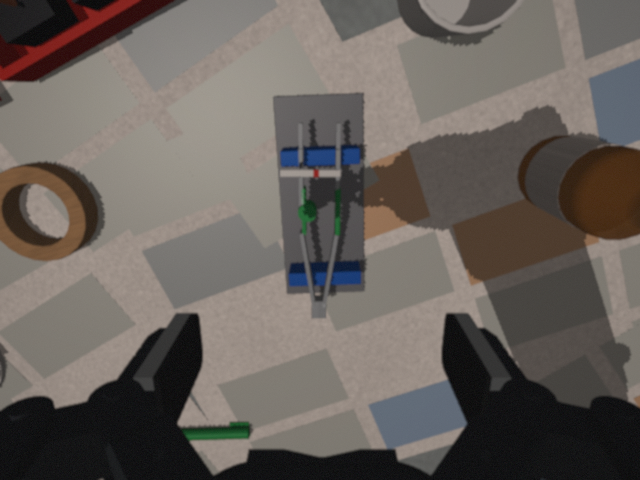

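Run:
```python
from h import *
d=np.load("w5.npz"); c={k:d[k] for k in d.files}; s=dict(tcp_pos=d["P"],tcp_rot=d["R"])
A=lambda x,y:(223+(x+.5)/3-.5,92+(y+.5)/3-.5)
n="fixout1 fixout2 roundout tipS tipF hinge mark roundC fixC".split()
P=onplane(c,[A(353,295),A(351,428),A(226,358),A(233,97),A(347,97),A(288,640),A(280,244),A(252,358),A(345,361)],.041,s)
L=(P-s["tcp_pos"])@s["tcp_rot"]
for a,p,l in zip(n,P,L): print(a,p.round(4),"tool",(l*1000).round(1))
t,s2=get("top"); 
print("beads top",onplane(t,[(247.3,203.8)],.054), onplane(t,[(247.3,203.8)],.05))
for lo in[(45,80,25)]:
  m=hsvmask(c["img"],lo,(85,255,255),(270,170,370,250)); 
  for st,ce,_ in comps(m): print(st,ce)
```

```text
fixout1 [ 0.6078 -0.2387  0.041 ] tool [ 13.5 -11.1 163.1]
fixout2 [ 0.5767 -0.2235  0.041 ] tool [ 13.5  23.4 163.2]
roundout [ 0.6071 -0.2033  0.041 ] tool [-18.    5.  163.1]
tipS [ 0.6629 -0.2335  0.041 ] tool [-15.2 -58.4 163. ]
tipF [ 0.6513 -0.2575  0.041 ] tool [ 11.4 -58.5 163. ]
hinge [ 0.5294 -0.1826  0.041 ] tool [ -2.6  83.9 163.3]
mark [ 0.627  -0.2281  0.041 ] tool [ -4.4 -23.8 163.1]
roundC [ 0.6043 -0.2091  0.041 ] tool [-11.5   4.9 163.1]
fixC [ 0.5934 -0.2297  0.041 ] tool [ 11.8   5.7 163.1]
beads top [[0.5930785  0.15745649 0.054     ]] [[0.59417399 0.15805928 0.05      ]]
(np.int32(298), np.int32(188), np.int32(18), np.int32(47), np.int32(400)) [306.475  211.8175]
(np.int32(335), np.int32(189), np.int32(6), np.int32(46), np.int32(236)) [337.48728814 212.13135593]
```

Request:
play_rows([
  [[-0.09,0.22,0.5],[0,0,0],60],
  [[0,0,1],[0,0,0],60],
  [[0,0,1],[0,0,0],60],
  [[0,0,1],[0,0,0],60],
  [[0,0,1],[0,0,0],60],
  [[0,0,0.5],[0,0,0],60],
  [[0,0,0],[0,0,0],60],
  [[0,0,0],[0,0,0],60],
])

```text
clock: 11.18
tcp_pos: [0.6001, -0.2173, 0.0795]
tcp_rot: [[-0.439, -0.899, -0.001], [-0.899, 0.439, 0.001], [-0.0, 0.002, -1.0]]
ft_force: [0.8, 0.2, 0.3]
gripper_width: 0.703
```

Run:
```python
from h import *
c,s=get("wrist"); cv2.imwrite("pics/w6.png",c["img"][:,:,::-1])
print(s["tcp_pos"],s["gripper_width"])
```

```text
[ 0.60014973 -0.21729605  0.079501  ] 0.7027720807191337
```

View pics/w6.png

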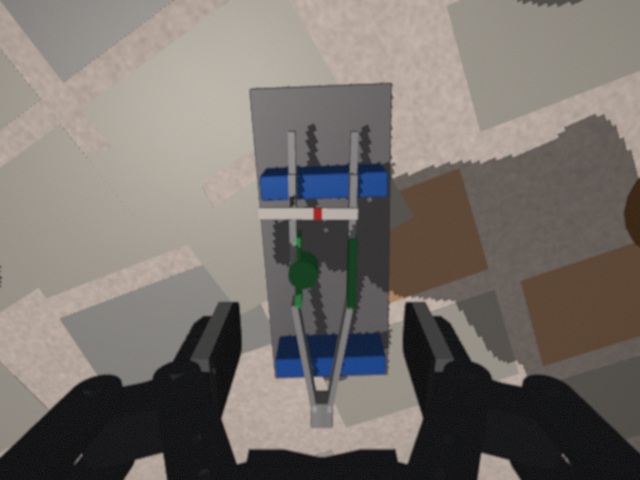

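Run:
```python
from h import *
c,s=get("wrist")
P=onplane(c,[(352,273),(303,270),(357,240),(356,306),(288.5,270)],.041,s); print(((P-s["tcp_pos"])@s["tcp_rot"]*1000).round(1))
```

```text
[[ 14.1   0.5  39.6]
 [ -8.9  -1.   39.6]
 [ 16.  -16.   39.6]
 [ 16.4  17.8  39.6]
 [-15.7  -1.   39.6]]
```

Request:
play_rows([
  [[0,0,0.8],[0,0,0],55],
  [[0,0,1],[0,0,0],50],
  [[0,0,0.7],[0,0,0],45],
  [[0,0,0],[0,0,0],38],
  [[0,0,0],[0,0,0],34],
  [[0,0,0],[0,0,0],30],
  [[0,0,0],[0,0,0],28],
  [[0,0,0],[0,0,0],28],
])

```text
clock: 11.95
tcp_pos: [0.6014, -0.2177, 0.0191]
tcp_rot: [[-0.439, -0.898, 0.002], [-0.898, 0.439, -0.001], [-0.0, -0.003, -1.0]]
ft_force: [0.6, 0.2, 0.2]
gripper_width: 0.33
```

Run:
```python
from h import *
c,s=get("wrist"); cv2.imwrite("pics/w7.png",c["img"][:,:,::-1])
print(s["tcp_pos"],s["gripper_width"]*85.4,s["ft_force"])
```

```text
[ 0.60144275 -0.217698    0.01911897] 28.166335634382225 [0.55682458 0.22995629 0.22629756]
```

View pics/w7.png

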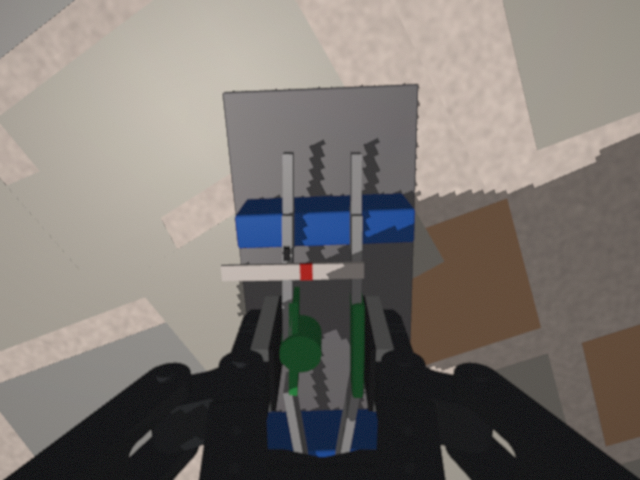

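Request:
play_rows([
  [[0,0,0.12],[0,0,0],26],
  [[0,0,0],[0,0,0],25],
  [[0,0,0],[0,0,0],24],
  [[0,0,0],[0,0,0],24],
  [[0,0,0],[0,0,0],24],
])

```text
clock: 12.42
tcp_pos: [0.6021, -0.2181, 0.0166]
tcp_rot: [[-0.44, -0.898, 0.004], [-0.898, 0.439, -0.002], [-0.0, -0.004, -1.0]]
ft_force: [-1.3, -0.0, 8.4]
gripper_width: 0.287
```

Run:
```python
from h import *
c,s=get("wrist"); cv2.imwrite("pics/w8.png",c["img"][:,:,::-1])
print(s["tcp_pos"],s["gripper_width"]*85.4,s["ft_force"])
```

```text
[ 0.60208036 -0.21805279  0.01662974] 24.47425098163731 [-1.26701076 -0.03639508  8.38406019]
```

View pics/w8.png

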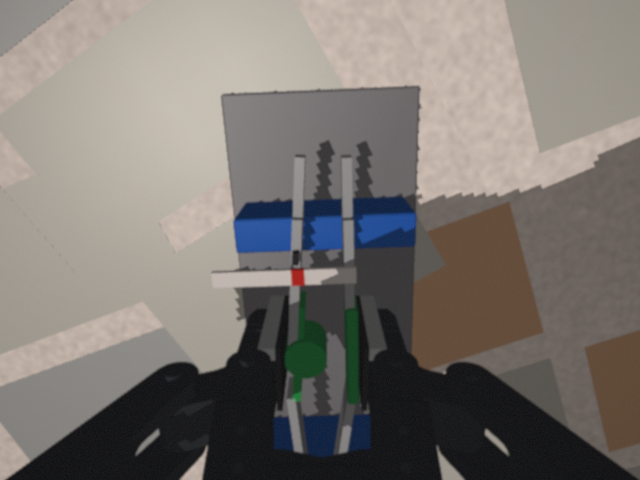

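Request:
play_rows([
  [[0,0,-0.2],[0,0,0],24],
  [[0,0,-0.4],[0,0,0],24],
  [[0,0,-0.6],[0,0,0],24],
  [[0,0,-0.8],[0,0,0],24],
  [[0,0,-0.8],[0,0,0],24],
  [[0,0,-0.8],[0,0,0],24],
  [[0,0,-0.4],[0,0,0],24],
  [[0,0,0],[0,0,0],24],
])

```text
clock: 13.13
tcp_pos: [0.6019, -0.2177, 0.1176]
tcp_rot: [[-0.439, -0.898, 0.004], [-0.898, 0.439, -0.001], [-0.001, -0.005, -1.0]]
ft_force: [0.5, -0.5, -0.1]
gripper_width: 0.284
```

Run:
```python
from h import *
c,s=get("wrist"); cv2.imwrite("pics/w9.png",c["img"][:,:,::-1])
print(s["tcp_pos"],s["gripper_width"]*85.4,s["ft_force"],s["q"].round(2))
```

```text
[ 0.60189027 -0.2177134   0.11758804] 24.21252464014838 [ 0.47330221 -0.49356979 -0.06161268] [ 0.52  0.64 -0.36  1.61  0.26  0.93 -1.95]
```

View pics/w9.png

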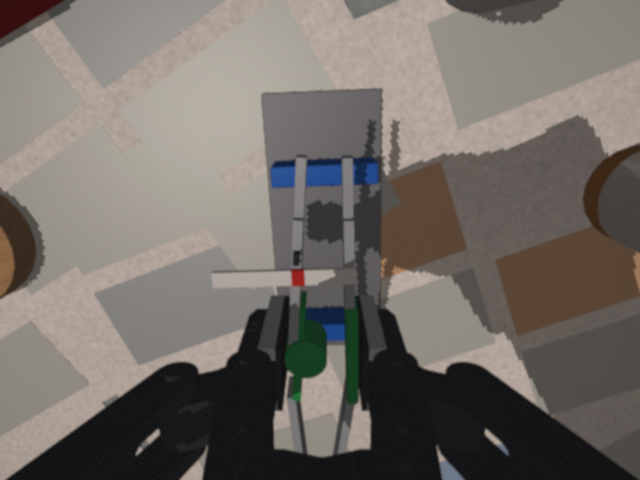

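Request:
play_rows([
  [[0,0,-0.2],[0,0,-0.4],24],
  [[0,0,-0.2],[0,0,-0.8],24],
  [[0,0,0],[0,0,-0.8],24],
  [[0,0,0],[0,0,-0.8],24],
  [[0,0,0],[0,0,-0.8],24],
  [[0,0,0],[0,0,-0.8],24],
  [[0,0,0],[0,0,-0.6],24],
  [[0,0,0],[0,0,0],24],
])

```text
clock: 13.85
tcp_pos: [0.5995, -0.2174, 0.1228]
tcp_rot: [[0.071, -0.997, -0.003], [-0.997, -0.071, 0.001], [-0.001, 0.003, -1.0]]
ft_force: [0.1, -0.3, -0.7]
gripper_width: 0.283
```

Run:
```python
from h import *
c,s=get("wrist"); cv2.imwrite("pics/w10.png",c["img"][:,:,::-1]); crop(c["img"],200,130,400,320,4,"pics/w10c.png")
print(s["tcp_pos"],s["gripper_width"]*85.4,s["ft_force"],s["q"].round(2))
P=onplane(c,[(300,157),(348,157),(298,278)],s["tcp_pos"][2]+.0234,s); print(((P-s["tcp_pos"])@s["tcp_rot"]*1000).round(1))
```

```text
[ 0.59951659 -0.21735792  0.12278521] 24.205129025183652 [ 0.14444828 -0.29827174 -0.70321537] [ 0.61  0.66 -0.51  1.6   0.36  0.98 -1.52]
[[ -6.7 -63.3 -23.6]
 [  6.8 -63.3 -23.6]
 [ -7.9 -26.2 -23.5]]
```

View pics/w10c.png

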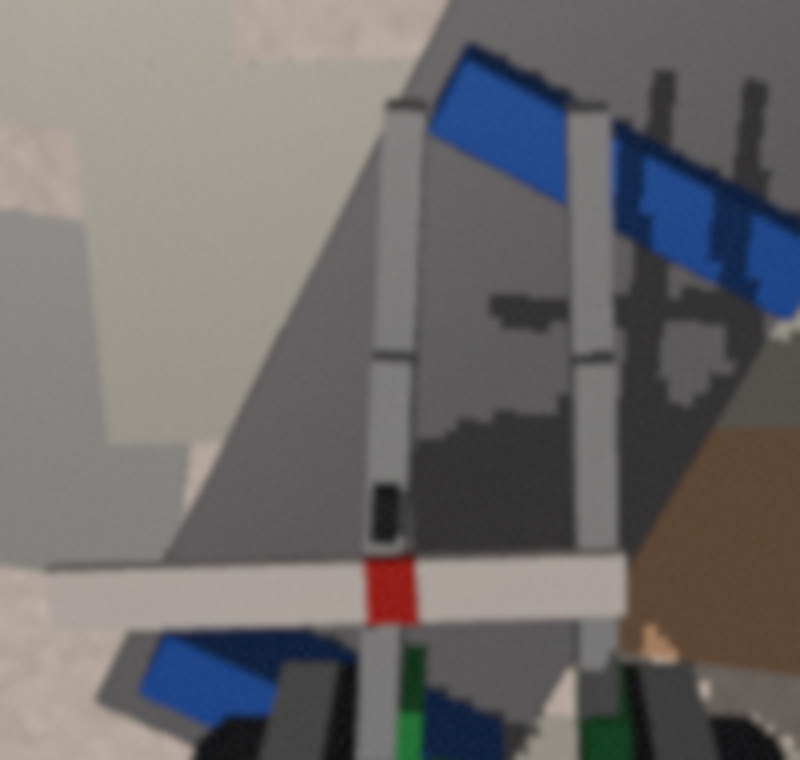

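Request:
play_rows([
  [[-0.3,0.04,0],[0,0,0],24],
  [[-0.6,0.07,0],[0,0,0],24],
  [[-0.8,0.1,0],[0,0,0],24],
  [[-0.8,0.1,0],[0,0,0],24],
  [[-0.8,0.1,0],[0,0,0],24],
  [[-0.8,0.1,0],[0,0,0],24],
  [[-0.8,0.1,0],[0,0,0],24],
  [[-0.8,0.1,0],[0,0,0],24],
])

```text
clock: 14.57
tcp_pos: [0.5721, -0.0736, 0.1246]
tcp_rot: [[0.069, -0.998, -0.0], [-0.998, -0.069, 0.001], [-0.001, 0.0, -1.0]]
ft_force: [0.9, -0.1, -1.5]
gripper_width: 0.281
```

Request:
play_rows([
  [[-0.8,0.1,0],[0,0,0],24],
  [[-0.8,0.1,0],[0,0,0],24],
  [[-0.8,0.1,0],[0,0,0],24],
  [[-0.8,0.1,0],[0,0,0],24],
  [[-0.8,0.1,0],[0,0,0],24],
  [[-0.8,0.1,0],[0,0,0],24],
  [[-0.8,0.1,0],[0,0,0],24],
  [[-0.8,0.1,0],[0,0,0],24],
])

```text
clock: 15.23
tcp_pos: [0.5407, 0.0843, 0.1247]
tcp_rot: [[0.069, -0.998, -0.0], [-0.998, -0.069, 0.0], [-0.0, 0.0, -1.0]]
ft_force: [0.0, -0.2, -0.5]
gripper_width: 0.282
```

Request:
play_rows([
  [[-0.7,0.1,0],[0,0,0],24],
  [[-0.5,0.09,0],[0,0,0],24],
  [[-0.3,0.05,0],[0,0,0],24],
  [[-0.1,0.05,0],[0,0,0],24],
  [[0,0,0],[0,0,0],24],
])

```text
clock: 15.65
tcp_pos: [0.5316, 0.1216, 0.1246]
tcp_rot: [[0.069, -0.998, -0.0], [-0.998, -0.069, -0.0], [0.0, 0.0, -1.0]]
ft_force: [0.1, -0.5, -1.2]
gripper_width: 0.282
```

Run:
```python
from h import *
c,s=get("wrist"); cv2.imwrite("pics/w11.png",c["img"][:,:,::-1])
np.savez("w11.npz",**{k:np.array(v) for k,v in c.items()},P=s["tcp_pos"],R=s["tcp_rot"])
print(s["tcp_pos"],s["gripper_width"]*85.4,s["ft_force"],s["q"].round(2))
c,s=get("scene"); crop(c["img"],350,200,470,300,6,"pics/s11.png")
```

```text
[0.53161584 0.12161072 0.12456925] 24.094912824778184 [ 0.07903631 -0.52597376 -1.17407539] [ 0.07  0.53 -0.51  1.85  0.34  0.84 -2.11]
```

View pics/w11.png

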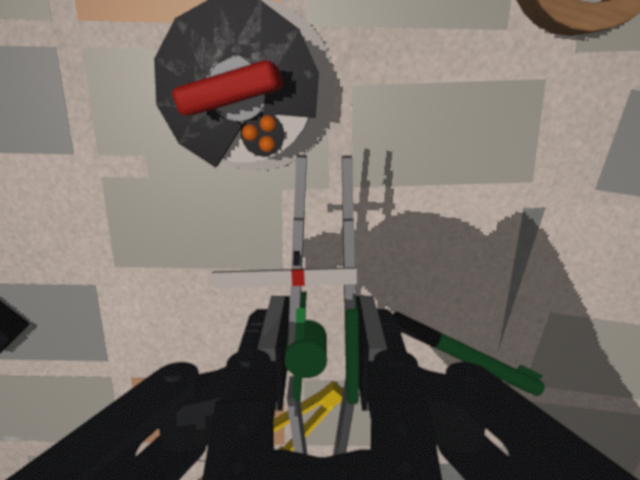

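View pics/s11.png

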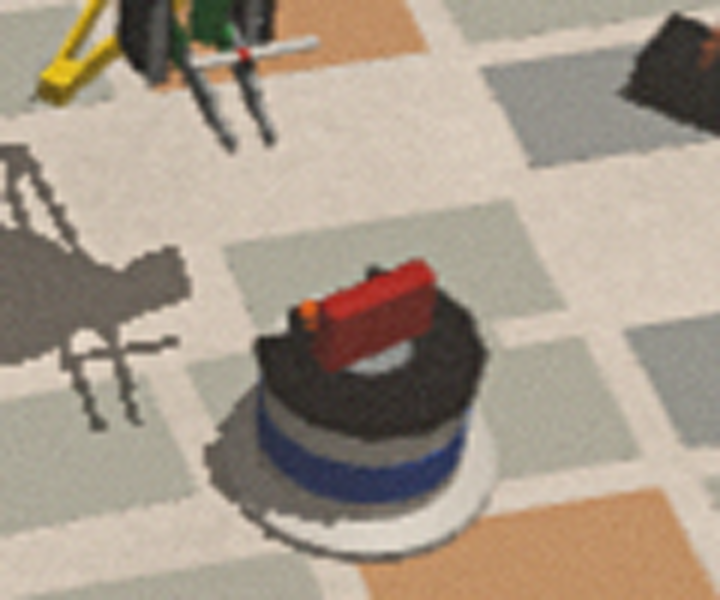

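Run:
```python
from h import *
d=np.load("w11.npz"); c={k:d[k] for k in d.files}; s=dict(tcp_pos=d["P"],tcp_rot=d["R"])
for z in(.052,.055):
  b=onplane(c,[(250,132),(267,124),(266,144)],z,s).mean(0); print(b,((b-s["tcp_pos"])@s["tcp_rot"]*1000).round(1))
h=onplane(c,[(176,93),(269,64),(280,83),(181,113)],.086,s);print(h.mean(0))
P=onplane(c,[(306,157),(342,157)],s["tcp_pos"][2]+.0234,s); print(((P-s["tcp_pos"])@s["tcp_rot"]*1000).round(1))
```

```text
[0.59002044 0.15655685 0.052     ] [-30.8 -60.7  72.6]
[0.59033073 0.15615525 0.055     ] [-30.4 -61.   69.6]
[0.61035577 0.16657939 0.086     ]
[[ -5.  -63.2 -23.4]
 [  5.1 -63.2 -23.4]]
```

Request:
play_rows([
  [[-0.4,0.04,0],[0,0,0],24],
  [[-0.5,0.04,0.2],[0,0,0],24],
  [[-0.32,0.02,0.4],[0,0,0],24],
  [[0,0,0.5],[0,0,0],24],
  [[0,0,0.4],[0,0,0],24],
  [[0,0,0.2],[0,0,0],23.8],
  [[0,0,0],[0,0,0],23.8],
  [[0,0,0],[0,0,0],23.8],
])

```text
clock: 16.42
tcp_pos: [0.5274, 0.1511, 0.0817]
tcp_rot: [[0.068, -0.998, -0.001], [-0.998, -0.068, -0.0], [0.0, 0.001, -1.0]]
ft_force: [0.8, -0.2, -0.2]
gripper_width: 0.284
```

Run:
```python
from h import *
c,s=get("wrist"); cv2.imwrite("pics/w12.png",c["img"][:,:,::-1]); crop(c["img"],200,100,400,300,3,"pics/w12c.png")
np.savez("w12.npz",**{k:np.array(v) for k,v in c.items()},P=s["tcp_pos"],R=s["tcp_rot"])
print(s["tcp_pos"],s["gripper_width"]*85.4,s["ft_force"],s["clock"])
c,s=get("scene"); crop(c["img"],350,200,470,300,6,"pics/s12.png")
c,s=get("top"); crop(c["img"],190,140,300,240,6,"pics/t12.png")
```

```text
[0.52740561 0.15109594 0.08169356] 24.252732766928432 [ 0.83134786 -0.1644671  -0.23542227] 16.4167
```

View pics/w12c.png

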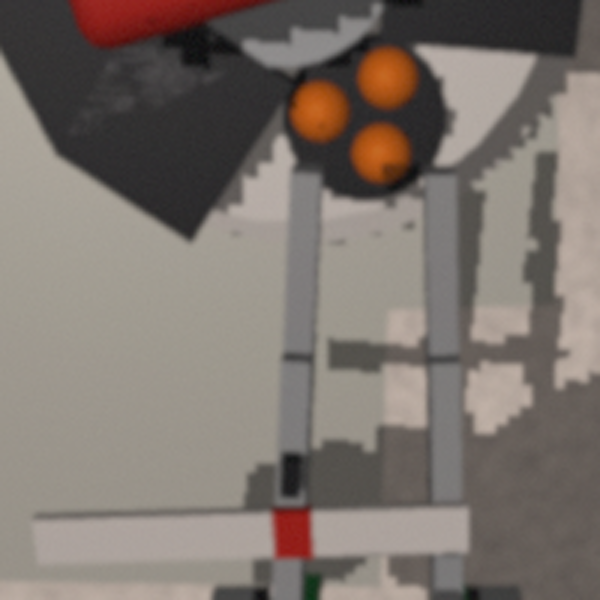

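View pics/s12.png

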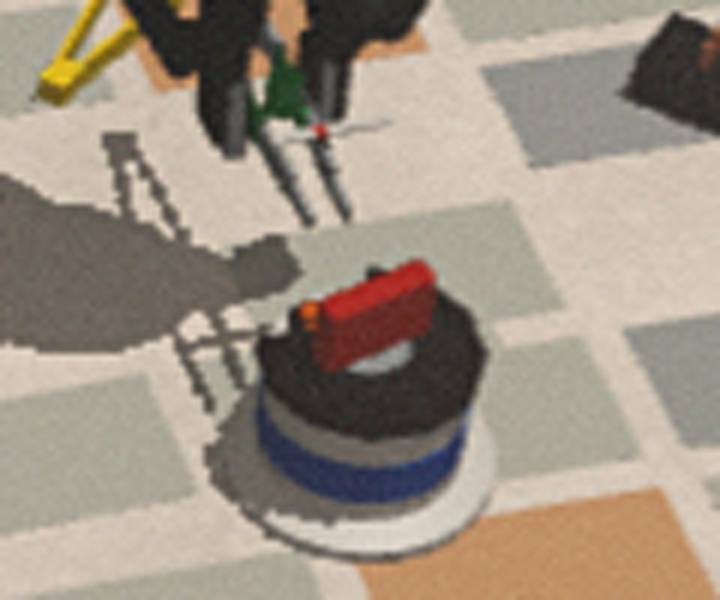

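View pics/t12.png

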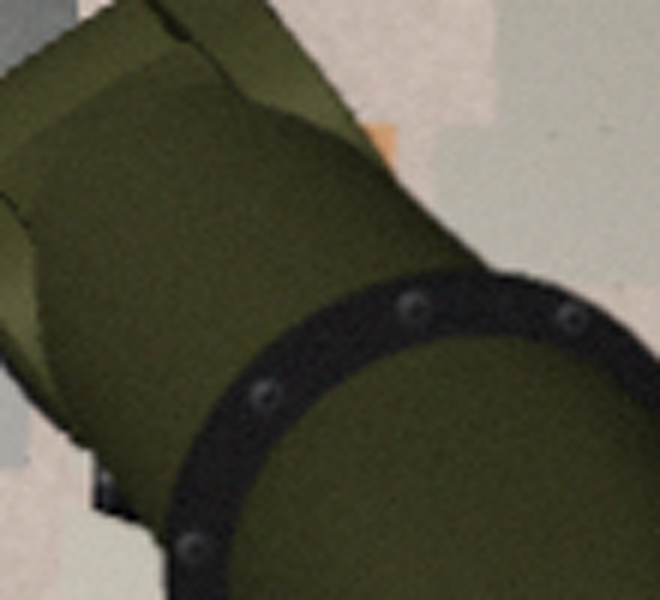

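Run:
```python
from h import *
d=np.load("w12.npz"); c={k:d[k] for k in d.files}; s=dict(tcp_pos=d["P"],tcp_rot=d["R"])
A=lambda x,y:(200+(x+.5)/3-.5,100+(y+.5)/3-.5)
T=lambda P:((P-s["tcp_pos"])@s["tcp_rot"]*1000).round(1)
for z in(.051,.054):
  b=onplane(c,[A(320,110),A(388,77),A(381,153)],z,s).mean(0); print("beads",b,T(b))
w=onplane(c,[A(367,122)],.05,s);print("well",w,T(w))
P=onplane(c,[A(320,172),A(427,172),A(291,475),A(293,533)],s["tcp_pos"][2]+.0234,s); print(P,T(P))
t,s2=get("scene")
B=lambda x,y:(350+(x+.5)/6-.5,200+(y+.5)/6-.5)
print("scene tips",onplane(t,[B(308,215),B(347,210)],s["tcp_pos"][2]+.0174))
print("scene handle",onplane(t,[B(425,270),B(322,325)],.086).mean(0), "bead far", onplane(t,[B(310,315)],.054))
```

```text
beads [0.59018101 0.15641161 0.051     ] [ -1.  -63.   30.6]
beads [0.59049257 0.15642535 0.054     ] [ -1.  -63.3  27.6]
well [[0.58900151 0.15579239 0.05      ]] [[ -0.5 -61.8  31.6]]
[[0.59018599 0.16029863 0.10509356]
 [0.59087296 0.15033722 0.10509356]
 [0.55957979 0.16147683 0.10509356]
 [0.55319398 0.16095191 0.10509356]] [[ -4.9 -63.2 -23.5]
 [  5.1 -63.2 -23.5]
 [ -8.2 -32.8 -23.4]
 [ -8.1 -26.4 -23.4]]
scene tips [[0.58976147 0.14698199 0.09909356]
 [0.5896892  0.16049037 0.09909356]]
scene handle [0.61919523 0.1627483  0.086     ] bead far [[0.59244626 0.15045298 0.054     ]]
```

Request:
play_rows([
  [[-0.03,0,0],[0,0,0],23.8],
  [[0,0,0],[0,0,0],23.8],
  [[0,0,0],[0,0,0],23.8],
  [[0,0,0],[0,0,0],23.8],
  [[0,0,0],[0,0,0],23.8],
  [[0,0,0],[0,0,0],23.8],
  [[0,0,0],[0,0,0],23.8],
  [[0,0,0],[0,0,0],23.8],
])

```text
clock: 17.28
tcp_pos: [0.5274, 0.1522, 0.082]
tcp_rot: [[0.069, -0.998, -0.0], [-0.998, -0.069, -0.0], [0.0, 0.0, -1.0]]
ft_force: [-0.0, -0.6, -0.7]
gripper_width: 0.282
```

Request:
play_rows([
  [[0,0,0],[0,0,0],23.8],
  [[0,0,0],[0,0,0],23.8],
  [[0,0,0],[0,0,0],23.8],
  [[0,0,0],[0,0,0],23.8],
  [[0,0,0],[0,0,0],23.8],
  [[0,0,0],[0,0,0],23.8],
  [[0,0,0],[0,0,0],23.8],
  [[0,0,0],[0,0,0],23.8],
])

```text
clock: 17.95
tcp_pos: [0.5274, 0.1522, 0.082]
tcp_rot: [[0.069, -0.998, 0.0], [-0.998, -0.069, 0.0], [-0.0, -0.0, -1.0]]
ft_force: [-0.6, -0.8, -1.1]
gripper_width: 0.284
```

Request:
play_rows([
  [[0,0,0],[0,0,0],23.8],
  [[0,0,0],[0,0,0],23.8],
  [[0,0,0],[0,0,0],23.8],
  [[0,0,0],[0,0,0],23.8],
  [[0,0,0],[0,0,0],23.8],
  [[0,0,0],[0,0,0],23.8],
  [[0,0,0],[0,0,0],23.8],
  [[0,0,0],[0,0,0],23.8],
])

```text
clock: 18.62
tcp_pos: [0.5274, 0.1522, 0.082]
tcp_rot: [[0.069, -0.998, -0.0], [-0.998, -0.069, 0.0], [-0.0, 0.0, -1.0]]
ft_force: [0.8, -1.0, -1.4]
gripper_width: 0.277
```

Request:
play_rows([
  [[0,0,0],[0,0,0],23.8],
  [[0,0,0],[0,0,0],23.8],
  [[0,0,0],[0,0,0],23.8],
  [[0,0,0],[0,0,0],23.8],
  [[0,0,0],[0,0,0],23.8],
  [[0,0,0],[0,0,0],23.8],
  [[0,0,0],[0,0,0],23.8],
  [[0,0,0],[0,0,0],23.8],
])

```text
clock: 19.28
tcp_pos: [0.5275, 0.1522, 0.0821]
tcp_rot: [[0.069, -0.998, 0.0], [-0.998, -0.069, 0.0], [-0.0, -0.0, -1.0]]
ft_force: [0.5, -0.4, -1.4]
gripper_width: 0.283
```

Run:
```python
from h import *
c,s=get("wrist"); crop(c["img"],200,100,400,300,3,"pics/w13c.png")
print(s["tcp_pos"],s["gripper_width"]*85.4,s["ft_force"],s["clock"])
```

```text
[0.52747832 0.15221518 0.08205413] 24.14034809166241 [ 0.49515803 -0.36253421 -1.40164203] 19.2833
```

View pics/w13c.png

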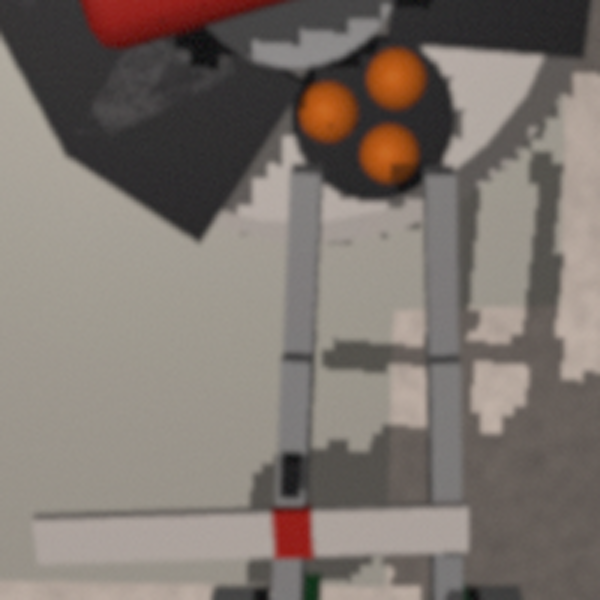

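```bash
python3 -c "
from rig import robot
print(robot.close_job()); print(robot.sense()['clock'])"
```

```text
the job is handed in; nothing more can be done
None
the job is handed in; nothing more can be done
```

The job is handed in: the cap is open, and the arm is still holding the tweezers over the beads with the pointer on the red mark.

- **Cap:** I turned it anticlockwise about 70°. At its stop the moment at the wrist rose to 3.3 N m and the fingers slipped a little on the handle. All three beads show, close to the middle of the window.
- **Tweezers:** I took the steel pair from their rest and left the yellow look-alike alone. They were already squeezed to about the mark while still on the rest, so I carried them that way. Over the beads I only trimmed the command from 24 to 23.8 mm.
- **Position:** By the wrist camera, the tips are within about 1 mm of the point over the beads. Their undersides are about 35 mm above the cap, by calculation.
- **Hold:** The gap measured 10.0 mm and the pointer was within about 0.3 mm of the middle of the mark. I held it about 2.8 s; the opening read 23.7 to 24.3 mm and the force stayed near zero. Handed in at 19.3 s.

**Checks that disagreed or were missing:**
- The scene camera put the tips within about 2–3 mm of the wrist camera's estimate, and its fixes on the handle and a bead were 6–9 mm off. I trusted the wrist camera.
- The arm blocked the top camera at the end, so that view could not confirm the position.

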